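# Fish the gluing weight out of the split form with the bent rod

## Robot

A 7-joint arm with a two-finger parallel gripper is mounted at the origin on the work surface. World frame = base frame: x ahead of the robot, y to its left, z up, the work surface at z = 0. Lengths are in m, angles in rad, forces in N, time in s.
With the tool pointing down it reaches from about 0.4 to 0.9 m from the base axis. Payload 5.6 kg.
Tool frame: the origin (TCP) lies midway between the tips of the shut fingers; the grasp point (between the pads) lies 19 mm behind it; z points along the fingers, x is the direction in which the jaws open and shut, and the axes are right-handed (so a half turn about z gives the same grasp; the last joint's range is limited). The gripper opens to 92 mm and grips with 3 to 60 N. Pads are 20 mm wide; open, the fingers measure 128 mm over their backs; the gripper's body (75 mm by 189 mm) begins 69 mm behind the grasp point.
Start: joints at [1.078, 0.468, -0.012, 1.603, 0.006, 1.071, -0.056], TCP at [0.283, -0.585, 0.215] pointing down, gripper open.
Joint ranges: [-2.53, 2.53], [-0.31, 2.02], [-1.57, 1.55], [0.28, 2.44], [-1.29, 4.43], [0.15, 1.84], [-2.92, 2.92]. Speed limits (rad/s): [2.57, 2.57, 3.14, 3.14, 3.14, 3.14, 3.14].

## Interface

Orientations are given as a rotation vector (axis times angle).
In Python, from plant import env gives the robot as it stands.
- The arm moves only by the shell command python3 -m crank 'ROWS' [FORCE]. ROWS is JSON, a list of rows, each a list of 7 numbers: the shift along the tool's x, y, z in mm, then the turn, a rotation vector about the tool's x, y, z in rad, then the gripper command: -1 is fully open, 1 is shut, values between are in proportion. In form: [[dx, dy, dz, ax, ay, az, hand], ...]. A call has 1 to 20 rows; each row shifts and turns the commanded pose from where the row before left it, along the tool's axes as they then stand; what a row does not reach is not made up. A row lasts 1/10 s, in which the tool goes at most 50 mm and 8.59 degrees, less where a joint would pass 70% of its speed; a pose out of reach is approached as far as the arm can. A call is refused whole if a number of a shift passes 50 or a number of a turn 0.15, either way. A call with a gripper value outside its range is refused whole. The fingers move at their own pace and stop on an object; FORCE is the grip in N (left out, the last holds). Time passes only in rows, so rows that do not move let the fingers close. It gives the time, the measured TCP pose, the force and the opening at its end, in the units of the state.
- env.read_state(): the state, without advancing time (a new reading comes with each control period).
- env.grab_frame(name): name is "side" or "top"; returns a dict with "img" (400x640x3 uint8, blue, green, red), "fx", "fy", "cx", "cy" (pixels), "R" (3x3) and "t" (3): a world point X has camera coordinates R X + t. Camera axes: x right, y down, z forward; pixel columns grow to the right and rows downward; lengths in m; the calibration is good to about 2 mm. A picture is of the moment at which its call begins. There is no depth.
- env.close_job(): hands the job in, once; it reports no verdict.
The state is a dict: "t": time; "q": joint angles; "qd": joint speeds; "joint_efforts": joint torques, N m; "tool_pos": TCP position; "orientation": TCP orientation; "ft_force": force on the tool from outside, world axes, zero at the start; "wrist_torque": the same for the moment, N m; "finger_gap": opening from 0.0 (shut) to 1.0 (fully open).
Only numpy, scipy, OpenCV 4.12 (cv2) and the standard library are available. Lean on these libraries where they do the work, as an engineer would, in place of code of your own. Each camera call takes 0.05 s, during which the arm holds its last target. There are 200 camera calls.

## Task

A gluing weight has dropped into the narrow gap of the split ukulele form: take the bent rod from its rest, catch the weight's wire bail with the rod's hook and lift it straight out, without touching the weight with the gripper. Set it down gently so that it stands upright in the wooden tray, unhook it, and leave the other weight in the tray undisturbed. Then put the rod back on its rest the way it lay, handle across both uprights and hook hanging at the same end.

Things in the scene. Friction and masses are not known exactly. Their poses are not given: they have to be found in the camera images.
- form: Fixed plywood form like a solid ukulele body, 245 mm long (its x), split along x at y = 0 by a straight gap 30 mm wide. Plywood top 102 mm above the bench; the gap's floor is a baseboard (270 x 224 mm) 12 mm thick. 30 mm high cross pieces close the gap's ends, inner faces at x = +-105 mm. Origin: on the bench under the centre.
- weight: Dropped weight: brass block 44 mm long (x), 24 wide (y), 18 high, 120 g (-25 to +35 %), with a fixed upright 4 mm wire bail across it at x = 0, 56.5 mm high overall. The bail's opening, 17 mm wide, 18 to 52.5 mm above the underside, lets a hook through along x. Stands in the form's gap, x nearly along the gap. Origin: centre of its underside, z up.
- weight_bail (a point): Middle of the underside of the top wire of the dropped weight's bail, 52.5 mm above the weight's underside.
- rod: Bent rod. Handle: bar, x -70 to +100 mm, 20 wide (y), 24 high (z +-12), dark wood with brass rear cap. At x = 90 a 5 mm wire goes straight down to a foot turned back under the handle: foot axis at z = -139.5, from x = 90 to 62, where a tip turns up to 12.5 mm above the axis. 125 g. Origin: handle's mid-section at the balance point, the place to grip (across y, from above).
- rod_hook (a point): Middle of the rod's foot on its axis (rod frame x = 76, y = 0, z = -139.5 mm), where the bail should hang. The rod's underside is 2.5 mm below.
- rest: Fixed wooden rest: two uprights, 12 mm thick, centred at x = -55 and +35 mm, level tops 135 mm above the bench with 10 mm high side ears, 40 mm apart in y, between which the handle lies. The rod lies with its x along the rest's x, its origin about 147 mm above the rest's origin, leg free at the +x side. Base plate 130 x 90 x 12 mm. Origin: on the bench.
- tray: Fixed low wooden tray, outside 130 mm (its x) x 180 mm (its y), 18 mm high, walls and floor 6 mm thick. Origin: on the bench under its centre.
- weight_b: Another identical weight, standing in the tray anywhere; leave it. Origin: centre of its underside.

How it is judged:
By the outcome, as a careful person would: the job done as asked, in the order asked, and still so for the second after the job is handed in, with the robot touching nothing.
It also fails if it takes over 72 s, if anything falls off the work surface, if the arm or the gripper's body presses on something with over 40 N, if the wrist force passes 120 N, or if a joint passes its speed limit or range.

## Working session

There is one attempt and no reset: what is moved stays moved. The work goes in short steps, Python scripts to look and compute and a shell command to move; the robot and the scene stay as the last step left them, time stands still between calls to the robot, and variables do not carry over. Pictures are saved under pics/ and viewed, about 8 in all and at most 12, crops included, and the job is handed in when it is done.

```bash
mkdir -p pics; ls
python3 - <<'E'
from plant import env
import cv2,numpy as np
s=env.read_state();print({k:np.round(v,3).tolist() for k,v in s.items()})
for n in("side","top"):
    f=env.grab_frame(n);cv2.imwrite(f"pics/{n}0.png",f["img"])
    print(n,f["fx"],f["fy"],f["cx"],f["cy"],np.round(f["R"],4).tolist(),np.round(f["t"],4).tolist(), (-np.array(f["R"]).T@f["t"]).round(3))
E
```

```text
pics
{'t': 0.0, 'q': [1.078, 0.468, -0.012, 1.604, 0.006, 1.071, -0.056], 'qd': [-0.001, 0.002, 0.0, 0.001, 0.001, 0.002, -0.001], 'joint_efforts': [-0.0, -52.057, -0.013, -24.374, -0.057, 0.017, 0.0], 'tool_pos': [0.282, -0.585, 0.214], 'orientation': [-2.66, 1.67, 0.002], 'ft_force': [0.479, -0.381, 0.132], 'wrist_torque': [-0.032, 0.051, 0.006], 'finger_gap': 1.001}
side 470.7178022651685 470.7178022651685 325.1766151982204 197.86874615827668 [[0.9825, -0.1863, -0.009], [-0.1455, -0.7354, -0.6619], [0.1167, 0.6516, -0.7496]] [-0.5479, 0.1357, 1.3247] [ 0.404 -0.865  1.078]
top 508.12354549826523 508.12354549826523 320.1887523270198 199.93363762550797 [[-0.0256, -0.9995, 0.0187], [-0.9982, 0.0245, -0.0543], [0.0538, -0.0201, -0.9983]] [-0.0203, 0.5419, 1.2774] [ 0.472 -0.008  1.305]
```

View pics/top0.png

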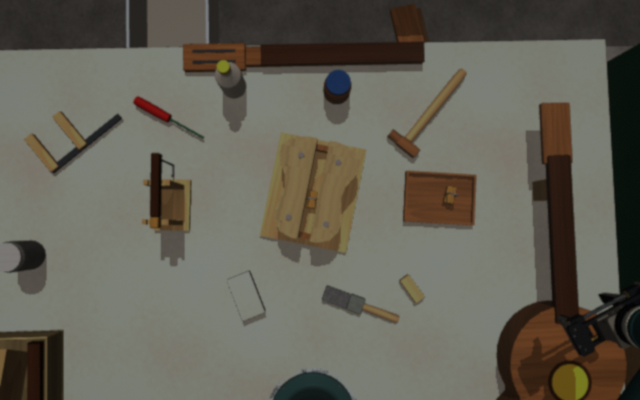

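View pics/side0.png

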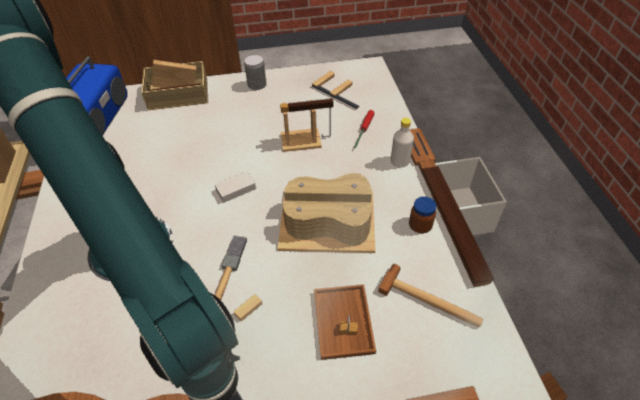

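```bash
cat > h.py <<'E'
import numpy as np,cv2
from plant import env
def ray(f,u,v):
    R=np.array(f["R"]);c=-R.T@f["t"]
    return c,R.T@np.array([(u-f["cx"])/f["fx"],(v-f["cy"])/f["fy"],1])
def atz(f,u,v,z):
    c,d=ray(f,u,v);return (c+d*(z-c[2])/d[2])[:3]
def tri(f,p,g,q):
    A=[];b=[]
    for F,x in((f,p),(g,q)):
        c,d=ray(F,*x);d=d/np.linalg.norm(d);P=np.eye(3)-np.outer(d,d);A.append(P);b.append(P@c)
    return np.linalg.lstsq(np.vstack(A),np.hstack(b),rcond=None)[0]
def proj(f,X):
    p=np.array(f["R"])@X+f["t"];return p[0]/p[2]*f["fx"]+f["cx"],p[1]/p[2]*f["fy"]+f["cy"]
def crop(im,u,v,w,h,k):
    c=cv2.resize(im[v:v+h,u:u+w],None,fx=k,fy=k,interpolation=cv2.INTER_CUBIC)
    c=np.clip(c.astype(float)*1.5,0,255).astype(np.uint8)
    for i in range(u-u%10+10,u+w,10):
        cv2.line(c,((i-u)*k,0),((i-u)*k,8 if i%50 else 20),(0,255,255),1)
        if i%20==0: cv2.putText(c,str(i),((i-u)*k-10,20),0,.35,(0,255,255),1)
    for j in range(v-v%10+10,v+h,10):
        cv2.line(c,(0,(j-v)*k),(8,(j-v)*k),(0,255,255),1)
        if j%20==0: cv2.putText(c,str(j),(9,(j-v)*k+4),0,.35,(0,255,255),1)
    return c
E
python3 - <<'E'
from h import *
t=cv2.imread("pics/top0.png");s=cv2.imread("pics/side0.png")
a=np.hstack([crop(t,130,140,80,100,4),crop(t,255,125,120,100,4)])
cv2.imwrite("pics/c1.png",a)
a=np.vstack([np.hstack([crop(s,270,85,80,75,5),crop(t,395,160,80,75,5)]),np.hstack([crop(s,270,170,120,60,4),crop(s,310,285,70,60,4)])[:, :800]]) if 0 else None
b=np.hstack([crop(s,270,85,80,75,5),crop(t,398,162,80,75,5)])
c=np.hstack([crop(s,272,168,110,60,5),crop(s,325,300,50,60,5)])
cv2.imwrite("pics/c2.png",np.vstack([b,c[:,:800]])[:600])
E
```

```text
(no output)
```

View pics/c1.png

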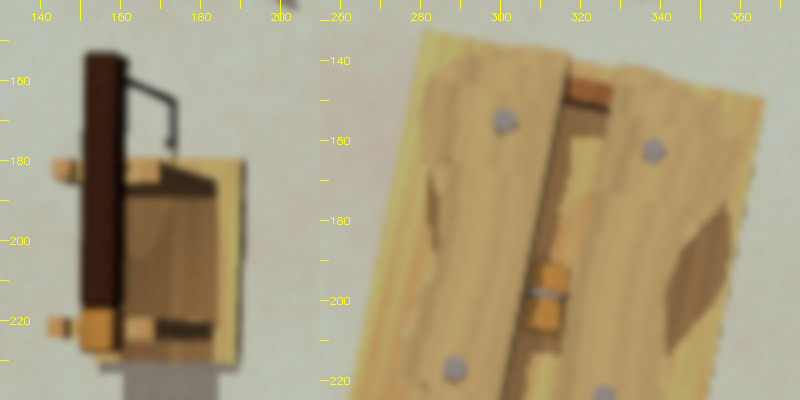

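View pics/c2.png

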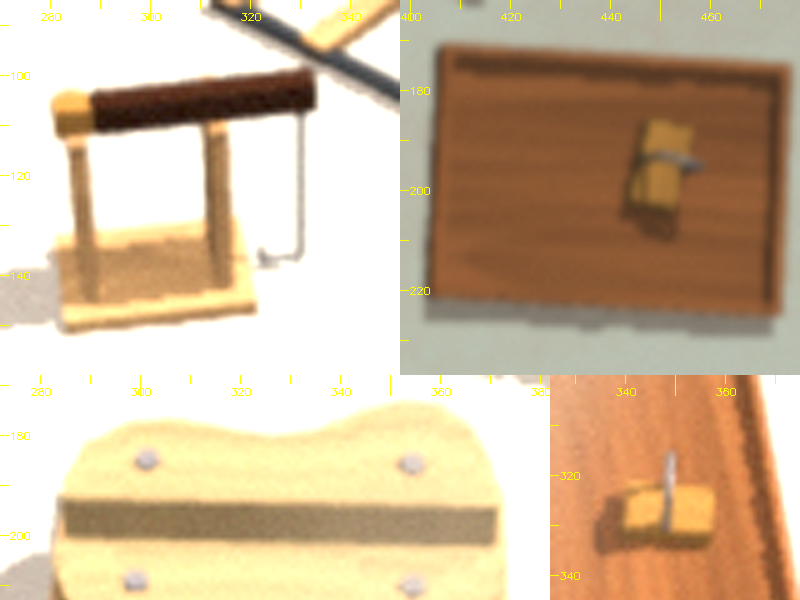

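Run:
```python
from h import *
f=env.grab_frame("top");g=env.grab_frame("side")
P=lambda n,*a:print(n,np.round(np.array(a[0])*1000,1))
L1=atz(f,151,154,.159);L2=atz(f,149.5,227,.159)
R1=atz(f,161.3,155,.135);R2=atz(f,158.3,227,.135)
for n,x in(("L1",L1),("L2",L2),("R1",R1),("R2",R2)):P(n,x)
print("rod yaw",np.degrees([np.arctan2(*(a-b)[[1,0]]) for a,b in((L1,L2),(R1,R2))]))
# rest base plate z=.012: right corners
P("rest base",atz(f,191,180,.012));P("rest base",atz(f,189.5,230.5,.012))
P("leg bottom",tri(f,(173.5,165),g,(330,137)));P("tip",tri(f,(172.5,178),g,(322.5,137)))
# gap
a1=atz(f,316.75,138.75,.102);a2=atz(f,300,225,.102);b1=atz(f,328,143.75,.102);b2=atz(f,316,225,.102)
for x in(a1,a2,b1,b2):P("gap",x)
print("gap yaw",np.degrees([np.arctan2(*(a-b)[[1,0]]) for a,b in((a1,a2),(b1,b2))]))
# side gap line (far edge top edge visible, near edge)
s=[atz(g,*p,.102) for p in((284.5,193),(372,194.5),(285,200),(371,202))]
for x in s:P("gap side",x)
P("bailtop L",atz(f,305.5,197,.0665));P("bailtop R",atz(f,316,200,.0665));
for c in((309,190.5),(317.5,192),(306,206),(315,208)):P("blk",atz(f,*c,.030))
# tray outer corners z=.018
for c in((405.5,171),(475,174.5),(404,221),(473.5,225)):P("tray",atz(f,*c,.018))
for c in((447,186),(456,187),(444.5,203),(453,204)):P("wb",atz(f,*c,.024))
# form baseboard corners z=.012
for c in((280.5,132),(366,149),(262,237),(346,252)):P("base",atz(f,*c,.012))
```

```text
L1 [646.6 348.  159. ]
L2 [482.2 352.6 159. ]
R1 [647.4 331.9 135. ]
R2 [481.9 340.2 135. ]
rod yaw [-1.59713391 -2.85526932]
rest base [600.2 293.1  12. ]
rest base [472.2 298.4  12. ]
leg bottom [639.8 339.3   3.7]
tip [610.  341.    6.6]
gap [683.  -27.7 102. ]
gap [478.4  17.1 102. ]
gap [670.4 -54.2 102. ]
gap [477.5 -20.7 102. ]
gap yaw [-12.34234838  -9.85101249]
gap side [447.3  22.7 102. ]
gap side [685.4 -30.2 102. ]
gap side [445.3  -3.4 102. ]
gap side [675.8 -56.4 102. ]
bailtop L [546.5   2.8  66.5]
bailtop R [538.6 -22.6  66.5]
blk [564.9  -6.1  30. ]
blk [560.6 -27.4  30. ]
blk [526.1   2.4  30. ]
blk [520.5 -20.1  30. ]
tray [ 609.7 -253.5   18. ]
tray [ 596.5 -431.6   18. ]
tray [ 482.3 -245.3   18. ]
tray [ 467.7 -422.3   18. ]
wb [ 568.3 -356.8   24. ]
wb [ 565.2 -379.7   24. ]
wb [ 525.2 -348.8   24. ]
wb [ 522.2 -370.3   24. ]
base [718.3  63.3  12. ]
base [ 669.4 -154.9   12. ]
base [451.  115.8  12. ]
base [407.6 -96.1  12. ]
```

```bash
cat >> h.py <<'E'
from scipy.spatial.transform import Rotation as Ro
def go(x,y,z,yaw):
    """tool-axes shift mm and turn about tool z (rad) to TCP target; yaw = rod x direction, tool x = -rod y; deg"""
    s=env.read_state();M=Ro.from_rotvec(s["orientation"]).as_matrix()
    p=np.array(s["tool_pos"]);d=M.T@(np.array([x,y,z])/1000-p)*1000
    a=np.radians(yaw-90);X=np.array([np.cos(a),np.sin(a),0]);T=np.column_stack([X,np.cross([0,0,-1],X),[0,0,-1]])
    r=Ro.from_matrix(M.T@T).as_rotvec()
    print("t",round(s["t"],2),"tcp",(p*1000).round(1),"shift",d.round(1),"turn",r.round(4),"F",np.round(s["ft_force"],1),"gap",round(s["finger_gap"],3),"q",np.round(s["q"],2))
E
python3 -m crank '[[0,0,-22,0,0,0.1225,-1],[0,0,-22,0,0,0.1225,-1],[0,0,-22,0,0,0.1225,-1],[0,0,-22,0,0,0.1225,-1],[0,0,0,0,0,0,-1]]'
python3 -c "from h import *;go(549,344,300,-2.3)"
```

```text
t: 0.7
tool_pos: [0.2833, -0.5868, 0.3059]
orientation: [2.174, -2.266, 0.009]
ft_force: [-0.3, -0.8, 0.0]
finger_gap: 0.997
t 0.7 tcp [ 283.3 -586.8  305.9] shift [-941.  -227.     1.7] turn [-0.0028 -0.0051 -0.0012] F [-0.3 -0.8  0. ] gap 0.997 q [ 1.    0.39  0.09  1.5  -0.04  1.24 -0.51]
```

```bash
python3 -m crank '[[-20,-12,0,0,0,0,-1],[-40,-20,0,0,0,0,-1],[-45,-20,0,0,0,0,-1],[-45,-20,0,0,0,0,-1],[-45,-20,0,0,0,0,-1],[-45,-20,0,0,0,0,-1],[-45,-20,0,0,0,0,-1],[-45,-20,0,0,0,0,-1],[-45,-20,0,0,0,0,-1],[-45,-15,0,0,0,0,-1],[-45,-10,0,0,0,0,-1],[-45,-10,0,0,0,0,-1],[-45,-10,0,0,0,0,-1],[-45,-5,0,0,0,0,-1],[-45,-3,0,0,0,0,-1],[-45,-2,0,0,0,0,-1],[-45,0,0,0,0,0,-1],[-45,0,0,0,0,0,-1],[-45,0,0,0,0,0,-1],[-45,0,0,0,0,0,-1]]'
python3 -c "from h import *;go(549,344,250,-2.3)"
```

```text
t: 2.7
tool_pos: [0.5438, 0.2762, 0.3013]
orientation: [2.178, -2.262, -0.001]
ft_force: [1.0, -1.1, 0.7]
finger_gap: 0.999
t 2.7 tcp [543.8 276.2 301.3] shift [-67.9  -2.7  51.3] turn [ 0.0014 -0.0007  0.0023] F [ 1.  -1.1  0.7] gap 0.999 q [-0.19  0.37 -0.44  1.58  0.16  1.23 -2.27]
```

```bash
python3 -m crank '[[-25,0,10,0,0,0,-1],[-23,-2,20,0,0,0,-1],[-10,0,15,0,0,0,-1],[0,0,5,0,0,0,-1],[0,0,0,0,0,0,-1],[0,0,0,0,0,0,-1]]'
python3 - <<'E'
from h import *
go(549,344,128,-2.3)
f=env.grab_frame("top");g=env.grab_frame("side")
cv2.imwrite("pics/c3.png",np.hstack([crop(f["img"],115,120,95,120,4),crop(g["img"],260,50,90,110,4)[:480]] if 0 else [crop(f["img"],115,120,95,115,4),crop(g["img"],260,40,95,115,4)]))
E
```

```text
t: 3.3
tool_pos: [0.5495, 0.3311, 0.253]
orientation: [-2.174, 2.267, -0.001]
ft_force: [0.1, -0.3, -0.4]
finger_gap: 0.997
t 3.3 tcp [549.5 331.1 253. ] shift [-12.9   1.1 125. ] turn [-0.0008 -0.0005 -0.0018] F [ 0.1 -0.3 -0.4] gap 0.997 q [-0.28  0.46 -0.43  1.56  0.21  1.16 -2.37]
```

View pics/c3.png

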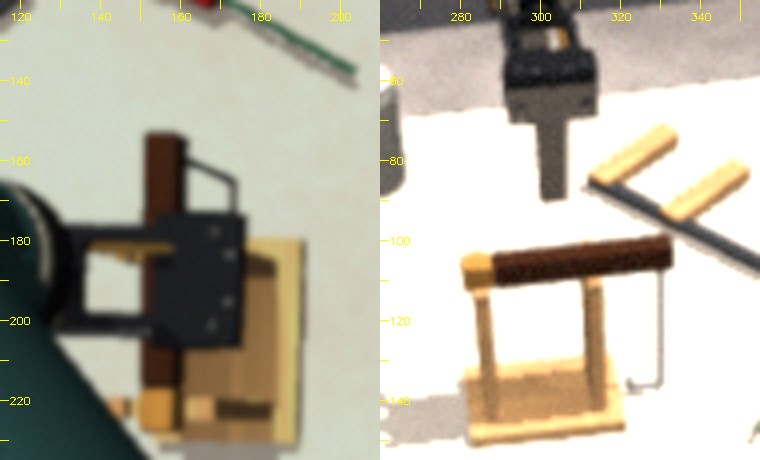

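```bash
python3 -m crank '[[-13,0,5,0,0,0,-1],[0,0,20,0,0,0,-1],[0,0,30,0,0,0,-1],[0,0,30,0,0,0,-1],[0,0,25,0,0,0,-1],[0,0,15,0,0,0,-1],[0,0,0,0,0,0,-1],[0,0,0,0,0,0,-1]]'
python3 -c "from h import *;go(549,344,128,-2.3)"
```

```text
t: 4.2
tool_pos: [0.5497, 0.3464, 0.1283]
orientation: [-2.176, 2.265, 0.0]
ft_force: [-0.2, -0.3, 0.3]
finger_gap: 1.002
t 4.2 tcp [549.7 346.4 128.3] shift [2.4 0.6 0.3] turn [-0.0008  0.0009  0.0001] F [-0.2 -0.3  0.3] gap 1.002 q [-0.33  0.6  -0.4   1.65  0.27  0.94 -2.44]
```

```bash
python3 -m crank '[[0,0,0,0,0,0,0],[0,0,0,0,0,0,0.3],[0,0,0,0,0,0,0.5],[0,0,0,0,0,0,0.6],[0,0,0,0,0,0,0.7],[0,0,0,0,0,0,1],[0,0,0,0,0,0,1],[0,0,0,0,0,0,1],[0,0,0,0,0,0,1]]' 10
python3 -m crank '[[0,0,0,0,0,0,1],[0,0,0,0,0,0,1],[0,0,0,0,0,0,1]]' 45
python3 - <<'E'
from h import *
go(549,344,200,-2.3)
f=env.grab_frame("top");g=env.grab_frame("side")
cv2.imwrite("pics/c4.png",np.hstack([crop(f["img"],115,120,95,115,4),crop(g["img"],260,40,95,115,4)]))
E
```

```text
t: 5.1
tool_pos: [0.5493, 0.3454, 0.1275]
orientation: [2.176, -2.265, 0.0]
ft_force: [0.3, -0.9, 1.3]
finger_gap: 0.24
t: 5.4
tool_pos: [0.5493, 0.3455, 0.1275]
orientation: [2.176, -2.266, 0.0]
ft_force: [-0.1, -0.1, 0.3]
finger_gap: 0.216
t 5.4 tcp [549.3 345.5 127.5] shift [  1.5   0.3 -72.5] turn [ 0.0001 -0.0003 -0.0003] F [-0.1 -0.1  0.3] gap 0.216 q [-0.33  0.6  -0.4   1.65  0.27  0.94 -2.44]
```

View pics/c4.png

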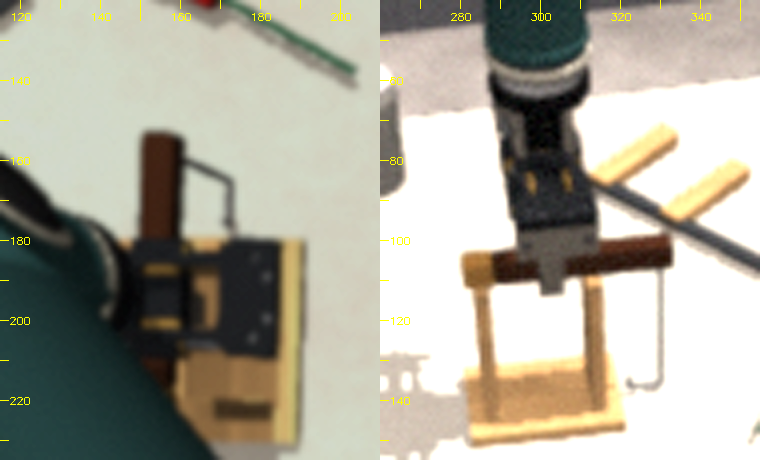

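```bash
python3 -m crank '[[0,0,-5,0,0,0,1],[0,0,-10,0,0,0,1],[0,0,-20,0,0,0,1],[0,0,-25,0,0,0,1],[0,0,-30,0,0,0,1],[0,0,-35,0,0,0,1],[0,0,-35,0,0,0,1],[0,0,-25,0,0,0,1],[0,0,-10,0,0,0,1],[0,0,0,0,0,0.042,1],[0,0,0,0,0,0.042,1],[0,0,0,0,0,0.042,1],[0,0,0,0,0,0.042,1],[0,0,0,0,0,0,1]]'
python3 -c "from h import *;go(506,-5,320,-11.9)"
```

```text
t: 6.9
tool_pos: [0.5488, 0.3455, 0.3218]
orientation: [1.978, -2.439, -0.0]
ft_force: [0.1, 0.5, -0.8]
finger_gap: 0.215
t 6.9 tcp [548.8 345.5 321.8] shift [351.8 -30.5   2.1] turn [ 0.001  -0.001  -0.0004] F [ 0.1  0.5 -0.8] gap 0.215 q [-0.32  0.42 -0.41  1.46  0.17  1.3  -2.53]
```

```bash
python3 -m crank '[[8,0,0,0,0,0,1],[16,-1,0,0,0,0,1],[25,-2,0,0,0,0,1],[30,-3,0,0,0,0,1],[32,-3,0,0,0,0,1],[32,-3,0,0,0,0,1],[32,-3,0,0,0,0,1],[32,-3,0,0,0,0,1],[32,-3,0,0,0,0,1],[32,-3,0,0,0,0,1],[30,-3,0,0,0,0,1],[25,-2,0,0,0,0,1],[16,-1,0,0,0,0,1],[10,0,0,0,0,0,1],[0,0,0,0,0,0,1],[0,0,0,0,0,0,1]]'
python3 - <<'E'
from h import *
go(506,-5,320,-11.9)
f=env.grab_frame("top");g=env.grab_frame("side")
# predicted hook pos and its projections
s=env.read_state();M=Ro.from_rotvec(s["orientation"]).as_matrix();p=np.array(s["tool_pos"])
rx,ry,rz=-M[:,1],-M[:,0],-M[:,2]
o=p-M[:,2]*.019
for n,(a,b) in dict(leg=(.09,-.1395),hook=(.076,-.1395),tip=(.062,-.130)).items():
    X=o+rx*a+rz*b;print(n,(X*1000).round(1),np.round(proj(f,X),1),np.round(proj(g,X),1))
cv2.imwrite("pics/c5.png",np.hstack([crop(f["img"],255,100,95,130,4),crop(g["img"],270,80,100,130,4)]))
E
```

```text
t: 8.5
tool_pos: [0.5057, -0.0045, 0.3227]
orientation: [-1.979, 2.439, 0.0]
ft_force: [0.3, 0.7, -0.4]
finger_gap: 0.216
t 8.5 tcp [505.7  -4.5 322.7] shift [ 0.4 -0.4  2.7] turn [-0.0003  0.0004 -0.0001] F [ 0.3  0.7 -0.4] gap 0.216 q [ 0.19  0.14 -0.27  1.8   0.04  1.21 -1.87]
leg [593.9 -22.2 202.1] [315.8 171.3] [339.7 171.8]
hook [580.2 -19.4 202.1] [314.7 177.6] [334.3 171.7]
tip [566.5 -16.5 211.6] [313.5 183.5] [329.  169.1]
```

View pics/c5.png

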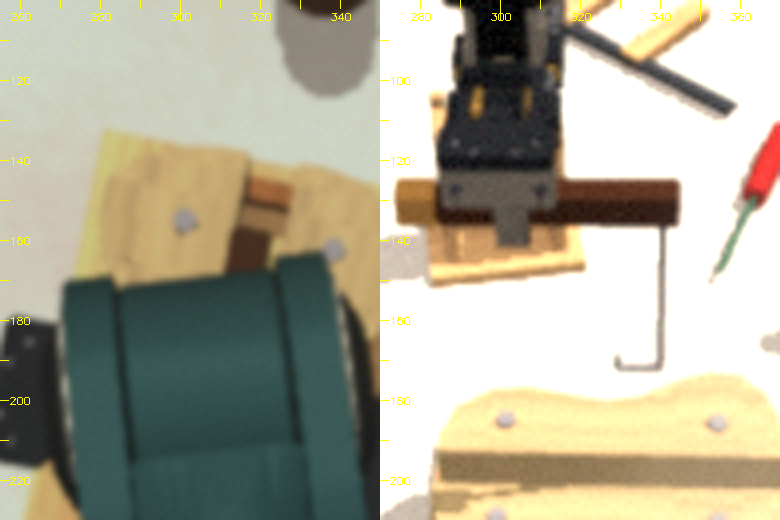

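```bash
python3 -m crank '[[1,0,5,0,0,0,1],[0,0,12,0,0,0,1],[0,0,20,0,0,0,1],[0,0,20,0,0,0,1],[0,0,20,0,0,0,1],[0,0,15,0,0,0,1],[0,0,10,0,0,0,1],[0,0,10,0,0,0,1],[0,0,0,0,0,0,1]]'
python3 -m crank '[[0,0,10,0,0,0,1],[0,0,10,0,0,0,1],[0,0,10,0,0,0,1],[0,0,10,0,0,0,1],[0,0,7,0,0,0,1],[0,0,3,0,0,0,1],[0,0,0,0,0,0,1]]'
python3 - <<'E'
from h import *
go(506,-5,162,-11.9)
f=env.grab_frame("top");g=env.grab_frame("side")
cv2.imwrite("pics/c6.png",np.hstack([crop(f["img"],255,120,95,120,4),crop(g["img"],270,120,100,120,4)]))
E
```

```text
t: 9.5
tool_pos: [0.5048, -0.0058, 0.2091]
orientation: [1.978, -2.439, -0.003]
ft_force: [0.5, 0.2, -1.3]
finger_gap: 0.21
t: 10.2
tool_pos: [0.5054, -0.0059, 0.1601]
orientation: [1.978, -2.44, -0.001]
ft_force: [-0.1, -0.1, -0.2]
finger_gap: 0.211
t 10.2 tcp [505.4  -5.9 160.1] shift [-1.  -0.4 -1.9] turn [ 0.0008 -0.0002 -0.0005] F [-0.1 -0.1 -0.2] gap 0.211 q [ 0.16  0.31 -0.26  1.99  0.1   0.85 -1.93]
```

View pics/c6.png

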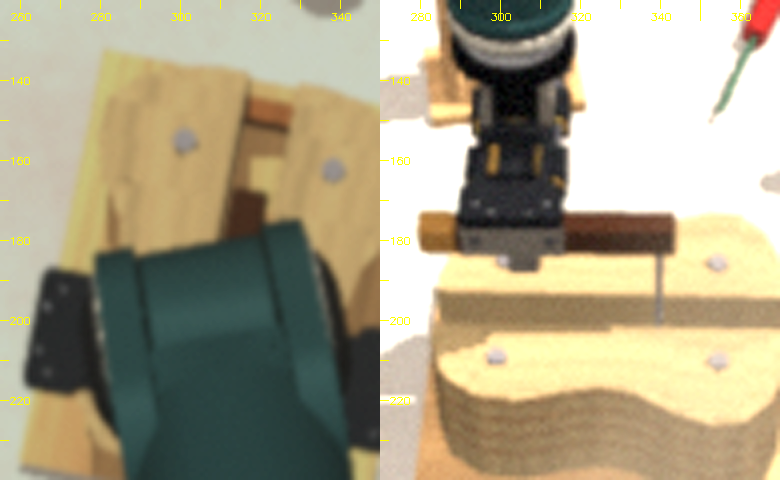

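```bash
python3 -m crank '[[0,4,0,0,0,0,1],[0,7,0,0,0,0,1],[0,8,0,0,0,0,1],[0,8,0,0,0,0,1],[0,6,0,0,0,0,1],[0,4,0,0,0,0,1],[0,0,0,0,0,0,1]]'
python3 -c "from h import *;go(506,-5,183,-11.9)"
python3 -m crank '[[0,0,-5,0,0,0,1],[0,0,-7,0,0,0,1],[0,0,-5,0,0,0,1],[0,0,-2,0,0,0,1],[0,0,-2,0,0,0,1],[0,0,-2,0,0,0,1],[0,0,-2,0,0,0,1],[0,0,-2,0,0,0,1],[0,0,-2,0,0,0,1],[0,0,0,0,0,0,1],[0,0,0,0,0,0,1]]'
python3 -c "from h import *;go(506,-5,183,-11.9)"
```

```text
t: 11.0
tool_pos: [0.4689, 0.0018, 0.1607]
orientation: [1.979, -2.44, 0.0]
ft_force: [-0.4, 1.1, -0.3]
finger_gap: 0.212
t 11.0 tcp [468.9   1.8 160.7] shift [ -1.  -37.7 -22.3] turn [-0.     -0.0002 -0.0004] F [-0.4  1.1 -0.3] gap 0.212 q [ 0.16  0.25 -0.27  2.07  0.09  0.83 -1.94]
t: 12.1
tool_pos: [0.4694, 0.0017, 0.1895]
orientation: [1.978, -2.44, -0.0]
ft_force: [-0.5, 0.4, -2.4]
finger_gap: 0.215
t 12.1 tcp [469.4   1.7 189.5] shift [ -1.  -37.2   6.5] turn [ 0.0002 -0.0001 -0.0006] F [-0.5  0.4 -2.4] gap 0.215 q [ 0.17  0.21 -0.28  2.04  0.07  0.9  -1.92]
```

```bash
python3 -m crank '[[0,0,-3,0,0,0,1],[0,0,-6,0,0,0,1],[0,0,-8,0,0,0,1],[0,0,-10,0,0,0,1],[0,0,-12,0,0,0,1],[0,0,-12,0,0,0,1],[0,0,-12,0,0,0,1],[0,0,-12,0,0,0,1],[0,0,-12,0,0,0,1],[0,0,-12,0,0,0,1],[0,0,-10,0,0,0,1],[0,0,-8,0,0,0,1],[0,0,-6,0,0,0,1],[0,0,-3,0,0,0,1],[0,0,0,0,0,0,1],[0,0,0,0,0,0,1]]'
python3 - <<'E'
from h import *
go(506,-5,320,-11.9)
g=env.grab_frame("side")
cv2.imwrite("pics/c7.png",crop(g["img"],250,80,130,130,4))
E
```

```text
t: 13.7
tool_pos: [0.4692, 0.0017, 0.3152]
orientation: [1.978, -2.44, -0.001]
ft_force: [-0.1, 0.1, -2.7]
finger_gap: 0.213
t 13.7 tcp [469.2   1.7 315.2] shift [ -1.1 -37.4  -4.8] turn [ 0.0008 -0.0002 -0.0006] F [-0.1  0.1 -2.7] gap 0.213 q [ 0.19  0.08 -0.28  1.89  0.02  1.18 -1.88]
```

View pics/c7.png

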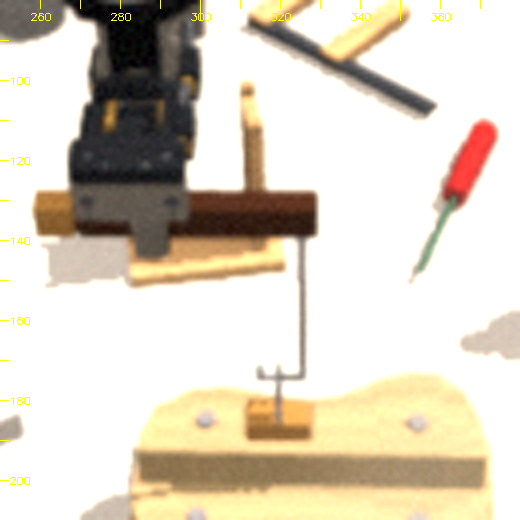

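```bash
python3 -c "from h import *;go(465.6,-284.4,315,-11.9)"
```

```text
t 13.75 tcp [469.1   1.7 315.1] shift [ 2.807e+02 -5.570e+01  1.000e-01] turn [ 0.001  -0.0002 -0.0006] F [ 0.1  0.8 -2.2] gap 0.214 q [ 0.19  0.08 -0.28  1.89  0.02  1.18 -1.88]
```

```bash
python3 -m crank '[[2,-0.4,0,0,0,0,1],[5,-1,0,0,0,0,1],[8,-1.6,0,0,0,0,1],[11,-2.2,0,0,0,0,1],[14,-2.8,0,0,0,0,1],[17,-3.4,0,0,0,0,1],[20.8,-4.1,0,0,0,0,1],[20.8,-4.1,0,0,0,0,1],[20.8,-4.1,0,0,0,0,1],[20.8,-4.1,0,0,0,0,1],[20.8,-4.1,0,0,0,0,1],[20.8,-4.1,0,0,0,0,1],[20.8,-4.1,0,0,0,0,1],[20.8,-4.1,0,0,0,0,1],[17,-3.4,0,0,0,0,1],[14,-2.8,0,0,0,0,1],[11,-2.2,0,0,0,0,1],[8,-1.6,0,0,0,0,1],[5,-1,0,0,0,0,1],[2,-0.4,0,0,0,0,1]]'
python3 -m crank '[[0,0,0,0,0,0,1],[0,0,3,0,0,0,1],[0,0,6,0,0,0,1],[0,0,10,0,0,0,1],[0,0,12,0,0,0,1],[0,0,12,0,0,0,1],[0,0,12,0,0,0,1],[0,0,12,0,0,0,1],[0,0,10,0,0,0,1],[0,0,7,0,0,0,1],[0,0,4,0,0,0,1],[0,0,2,0,0,0,1],[0,0,0,0,0,0,1],[0,0,0,0,0,0,1],[0,0,0,0,0,0,1],[0,0,0,0,0,0,1],[0,0,0,0,0,0,1],[0,0,0,0,0,0,1],[0,0,0,0,0,0,1],[0,0,0,0,0,0,1]]'
python3 - <<'E'
from h import *
go(465.6,-284.4,180,-11.9)
g=env.grab_frame("side");f=env.grab_frame("top")
cv2.imwrite("pics/c8.png",np.hstack([crop(g["img"],270,230,110,130,4),crop(f["img"],390,150,90,130,4)]))
E
```

```text
t: 15.75
tool_pos: [0.4659, -0.2843, 0.3155]
orientation: [1.979, -2.44, -0.0]
ft_force: [-0.3, -0.2, -1.4]
finger_gap: 0.212
t: 17.75
tool_pos: [0.4658, -0.2841, 0.2256]
orientation: [1.979, -2.44, -0.0]
ft_force: [-0.2, 0.0, -1.5]
finger_gap: 0.216
t 17.75 tcp [ 465.8 -284.1  225.6] shift [ 0.4  0.2 45.6] turn [ 0.0001 -0.0001 -0.0005] F [-0.2  0.  -1.5] gap 0.216 q [ 0.52  0.28 -0.04  1.85  0.01  1.01 -1.3 ]
```

View pics/c8.png

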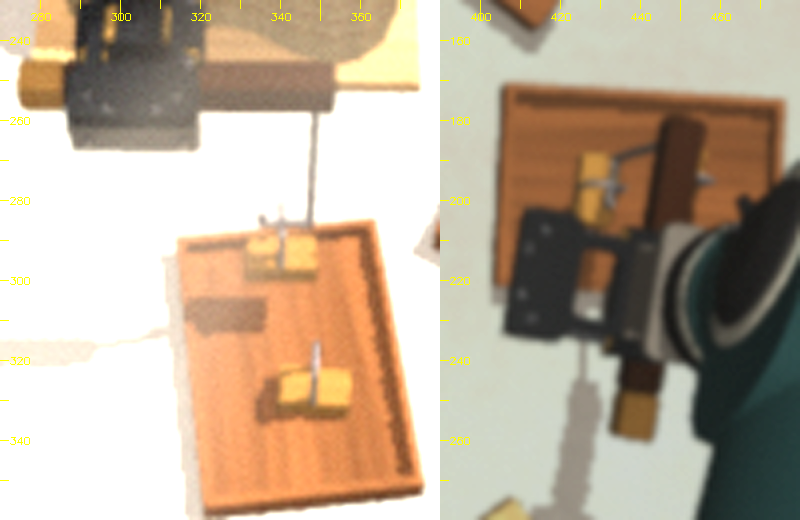

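```bash
python3 -m crank '[[0,0,3,0,0,0,1],[0,0,6,0,0,0,1],[0,0,8,0,0,0,1],[0,0,8,0,0,0,1],[0,0,7,0,0,0,1],[0,0,5,0,0,0,1],[0,0,3,0,0,0,1],[0,0,1,0,0,0,1],[0,0,1,0,0,0,1],[0,0,1,0,0,0,1],[0,0,1,0,0,0,1],[0,0,1,0,0,0,1],[0,0,1,0,0,0,1],[0,0,1,0,0,0,1],[0,0,1,0,0,0,1],[0,0,1,0,0,0,1],[0,0,1,0,0,0,1],[0,0,1,0,0,0,1],[0,0,1,0,0,0,1],[0,0,1,0,0,0,1]]'
python3 -m crank '[[0,0,2,0,0,0,1],[0,0,4,0,0,0,1],[0,0,5,0,0,0,1],[0,0,5,0,0,0,1],[0,0,3,0,0,0,1],[0,0,1,0,0,0,1],[0,0,0,0,0,0,1],[0,0,0,0,0,0,1]]'
python3 - <<'E'
from h import *
go(465.6,-284.4,153.5,-11.9)
g=env.grab_frame("side")
cv2.imwrite("pics/c9.png",crop(g["img"],280,230,110,110,5))
E
```

```text
t: 19.85
tool_pos: [0.466, -0.2841, 0.1726]
orientation: [-1.979, 2.44, -0.0]
ft_force: [-0.5, 0.0, -1.3]
finger_gap: 0.214
t: 20.65
tool_pos: [0.466, -0.2842, 0.1527]
orientation: [-1.978, 2.44, -0.0]
ft_force: [-0.1, 0.1, -1.0]
finger_gap: 0.214
t 20.65 tcp [ 466.  -284.2  152.7] shift [ 0.3  0.3 -0.8] turn [-0.0002 -0.0001 -0.0006] F [-0.1  0.1 -1. ] gap 0.214 q [ 0.51  0.37 -0.04  1.91  0.02  0.86 -1.31]
```

View pics/c9.png

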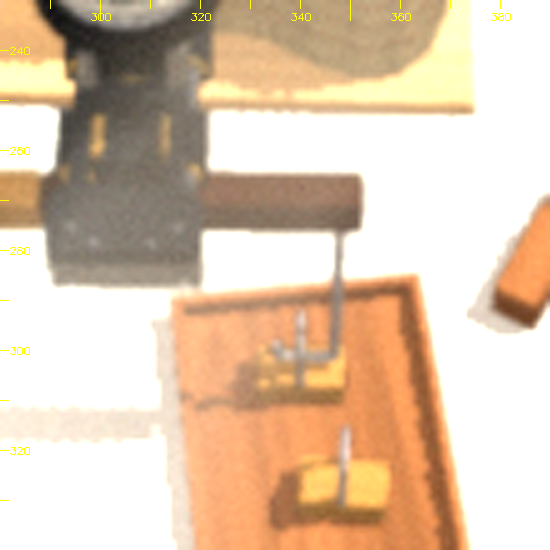

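```bash
python3 -m crank '[[0,-3,0,0,0,0,1],[0,-6,0,0,0,0,1],[0,-7,0,0,0,0,1],[0,-8,0,0,0,0,1],[0,-8,0,0,0,0,1],[0,-5,0,0,0,0,1],[0,-3,0,0,0,0,1],[0,0,0,0,0,0,1],[0,0,0,0,0,0,1]]'
python3 -m crank '[[0,0,-4,0,0,0,1],[0,0,-8,0,0,0,1],[0,0,-12,0,0,0,1],[0,0,-20,0,0,0,1],[0,0,-25,0,0,0,1],[0,0,-30,0,0,0,1],[0,0,-30,0,0,0,1],[0,0,-25,0,0,0,1],[0,0,-12,0,0,0,1],[0,0,-4,0,0,0,1],[0,0,0,0,0,0,1]]'
python3 - <<'E'
from h import *
go(549,345.5,322,-11.9)
g=env.grab_frame("side");f=env.grab_frame("top")
cv2.imwrite("pics/c10.png",np.hstack([crop(g["img"],290,230,100,130,4),crop(f["img"],390,150,90,130,4)]))
E
```

```text
t: 21.6
tool_pos: [0.5047, -0.2923, 0.1524]
orientation: [1.978, -2.44, -0.001]
ft_force: [-0.2, 0.2, -0.9]
finger_gap: 0.214
t: 22.7
tool_pos: [0.5048, -0.2923, 0.3226]
orientation: [1.978, -2.44, 0.0]
ft_force: [0.3, -0.4, -1.6]
finger_gap: 0.213
t 22.7 tcp [ 504.8 -292.3  322.6] shift [-6.332e+02  8.860e+01  5.000e-01] turn [ 0.     -0.0001 -0.0006] F [ 0.3 -0.4 -1.6] gap 0.213 q [ 0.49  0.27 -0.03  1.64  0.01  1.23 -1.32]
```

View pics/c10.png

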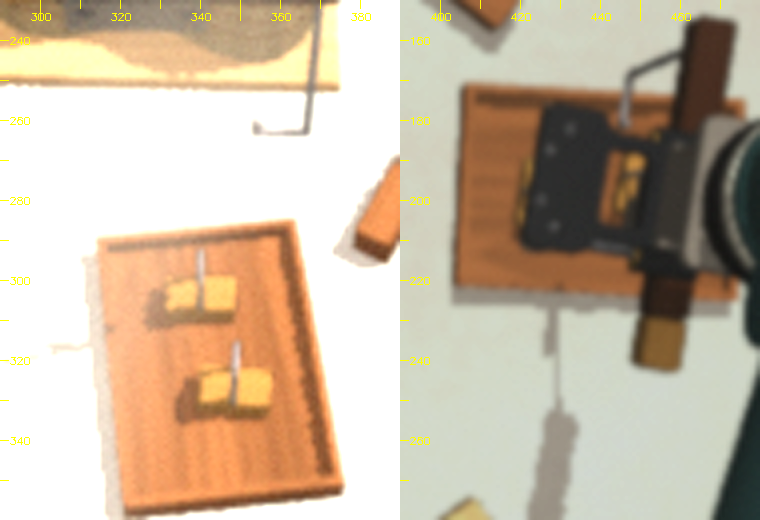

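```bash
python3 -m crank '[[-10,1.4,0,0,0,0,1],[-20,2.8,0,0,0,0,1],[-30,4.2,0,0,0,0,1],[-36.6,5.1,0,0,0,0,1],[-36.6,5.1,0,0,0,0,1],[-36.6,5.1,0,0,0,0,1],[-36.6,5.1,0,0,0,0,1],[-36.6,5.1,0,0,0,0,1],[-36.6,5.1,0,0,0,0,1],[-36.6,5.1,0,0,0,0,1],[-36.6,5.1,0,0,0,0,1],[-36.6,5.1,0,0,0,0,1],[-36.6,5.1,0,0,0,0,1],[-36.6,5.1,0,0,0,0,1],[-36.6,5.1,0,0,0,0,1],[-36.6,5.1,0,0,0,0,1],[-36.6,5.1,0,0,0,0,1],[-30,4.2,0,0,0,0,1],[-20,2.8,0,0,0,0,1],[-10,1.4,0,0,0,0,1]]'
python3 -m crank '[[0,0,0,0,0,-0.042,1],[0,0,0,0,0,-0.042,1],[0,0,0,0,0,-0.042,1],[0,0,0,0,0,-0.042,1],[0,0,0,0,0,0,1],[0,0,0,0,0,0,1],[0,0,0,0,0,0,1]]'
python3 -c "from h import *;go(549.3,345.5,127.5,-2.3)"
```

```text
t: 24.8
tool_pos: [0.5483, 0.3467, 0.3215]
orientation: [1.981, -2.436, -0.002]
ft_force: [-0.2, -0.6, -1.8]
finger_gap: 0.213
t: 25.5
tool_pos: [0.5496, 0.344, 0.3225]
orientation: [2.174, -2.267, 0.0]
ft_force: [0.1, -0.3, 0.0]
finger_gap: 0.214
t 25.5 tcp [549.6 344.  322.5] shift [ -1.5   0.3 195. ] turn [-0.     -0.0005 -0.0015] F [ 0.1 -0.3  0. ] gap 0.214 q [-0.32  0.42 -0.41  1.46  0.17  1.3  -2.36]
```

```bash
python3 -m crank '[[-1.5,0,5,0,0,0,1],[0,0,15,0,0,0,1],[0,0,25,0,0,0,1],[0,0,30,0,0,0,1],[0,0,30,0,0,0,1],[0,0,30,0,0,0,1],[0,0,20,0,0,0,1],[0,0,12,0,0,0,1],[0,0,8,0,0,0,1],[0,0,5,0,0,0,1],[0,0,3,0,0,0,1],[0,0,2,0,0,0,1],[0,0,1,0,0,0,1],[0,0,1,0,0,0,1],[0,0,1,0,0,0,1],[0,0,1,0,0,0,1],[0,0,1,0,0,0,1],[0,0,1,0,0,0,1],[0,0,1,0,0,0,1],[0,0,1,0,0,0,1]]'
python3 -c "from h import *;go(549.3,345.5,127.5,-2.3)"
```

```text
t: 27.5
tool_pos: [0.5495, 0.3461, 0.1294]
orientation: [2.176, -2.266, -0.0]
ft_force: [-0.1, 0.5, -0.4]
finger_gap: 0.213
t 27.5 tcp [549.5 346.1 129.4] shift [0.6 0.2 1.9] turn [ 0.0001 -0.     -0.0001] F [-0.1  0.5 -0.4] gap 0.213 q [-0.35  0.59 -0.37  1.65  0.25  0.94 -2.42]
```

```bash
python3 -m crank '[[0,0,0.7,0,0,0,1],[0,0,0.7,0,0,0,1],[0,0,0.6,0,0,0,1],[0,0,0,0,0,0,1],[0,0,0,0,0,0,1]]'
python3 -m crank '[[0,0,0,0,0,0,0.55],[0,0,0,0,0,0,0.5],[0,0,0,0,0,0,0.4],[0,0,0,0,0,0,0.2],[0,0,0,0,0,0,-0.2],[0,0,0,0,0,0,-1],[0,0,0,0,0,0,-1],[0,0,0,0,0,0,-1],[0,0,0,0,0,0,-1],[0,0,0,0,0,0,-1]]' 10
python3 - <<'E'
from h import *
go(549.3,345.5,127.5,-2.3)
g=env.grab_frame("side")["img"];a=cv2.imread("pics/side0.png")
cv2.imwrite("pics/s_rel.png",g)
# compare rod region (front half + hook) with start: best shift of hook patch and of rear cap
for n,(u,v,w,h) in dict(hook=(318,95,20,46),rear=(279,100,14,14)).items():
    r=cv2.matchTemplate(g[v-8:v+h+8,u-8:u+w+8],a[v:v+h,u:u+w],cv2.TM_CCOEFF_NORMED);_,m,_,l=cv2.minMaxLoc(r);print(n,round(m,3),l[0]-8,l[1]-8)
E
```

```text
t: 28.0
tool_pos: [0.5495, 0.3461, 0.1276]
orientation: [2.176, -2.266, 0.0]
ft_force: [-0.2, -0.1, -0.6]
finger_gap: 0.211
t: 29.0
tool_pos: [0.5495, 0.3461, 0.1275]
orientation: [2.176, -2.266, -0.0]
ft_force: [1.0, -0.7, -0.9]
finger_gap: 0.881
t 29.0 tcp [549.5 346.1 127.5] shift [0.6 0.2 0. ] turn [ 0.     -0.     -0.0002] F [ 1.  -0.7 -0.9] gap 0.881 q [-0.35  0.6  -0.37  1.65  0.26  0.94 -2.42]
hook 0.987 0 0
rear 0.969 0 -1
```

Rod lies as before. I'll back away and check everything against the first pictures.

```bash
python3 -m crank '[[0,0,-2,0,0,0,-1],[0,0,-10,0,0,0,-1],[0,0,-20,0,0,0,-1],[0,0,-30,0,0,0,-1],[0,0,-35,0,0,0,-1],[0,0,-35,0,0,0,-1],[0,0,-30,0,0,0,-1],[0,0,-20,0,0,0,-1],[0,0,-8,0,0,0,-1],[30,0,0,0,0,0,-1],[45,0,0,0,0,0,-1],[45,0,0,0,0,0,-1],[45,0,0,0,0,0,-1],[45,0,0,0,0,0,-1],[40,0,0,0,0,0,-1],[20,0,0,0,0,0,-1],[0,0,0,0,0,0,-1],[0,0,0,0,0,0,-1]]'
python3 - <<'E'
from h import *
go(549.3,345.5,127.5,-2.3)
for n,P in dict(side=dict(hook=(318,95,20,46),rear=(279,100,14,14),rest=(280,95,54,55),wb=(335,312,26,26)),top=dict(rod=(145,150,33,80),wb=(441,182,22,26))).items():
    f=env.grab_frame(n);g=f["img"];a=cv2.imread(f"pics/{n}0.png")
    for k,(u,v,w,h) in P.items():
        r=cv2.matchTemplate(g[v-8:v+h+8,u-8:u+w+8],a[v:v+h,u:u+w],cv2.TM_CCOEFF_NORMED);_,m,_,l=cv2.minMaxLoc(r);print(n,k,round(m,3),l[0]-8,l[1]-8)
    if n=="side": # placed weight: match weight_b template nearby
        r=cv2.matchTemplate(g[280:320,320:365],a[312:336,337:359],cv2.TM_CCOEFF_NORMED);_,m,_,l=cv2.minMaxLoc(r);print("placed",round(m,3),l[0]+320-337,l[1]+280-312)
E
```

```text
t: 30.85
tool_pos: [0.5384, 0.077, 0.3174]
orientation: [-2.176, 2.266, 0.001]
ft_force: [0.8, 2.1, 0.2]
finger_gap: 1.003
t 30.85 tcp [538.4  77.  317.4] shift [-2.686e+02 -2.000e-01  1.900e+02] turn [ 0.0005  0.0006 -0.    ] F [0.8 2.1 0.2] gap 1.003 q [ 0.08  0.22 -0.33  1.72  0.08  1.21 -1.88]
side hook 0.801 0 0
side rear 0.989 0 -1
side rest 0.753 0 0
side wb 0.989 0 0
placed 0.796 -9 -23
top rod 0.976 -1 0
top wb 0.998 0 0
```

```bash
python3 -m crank '[[0,0,0,0,0,0,-1],[0,0,0,0,0,0,-1]]'; python3 -c "from plant import env;print(env.close_job())"
```

```text
t: 31.15
tool_pos: [0.5385, 0.0776, 0.3174]
orientation: [2.179, -2.263, -0.001]
ft_force: [-0.2, -0.0, -0.0]
finger_gap: 1.001
the job is handed in; nothing more can be done
None
```

I hooked the weight's bail with the rod, lifted it straight out of the gap, stood it in the tray and unhooked it. I then put the rod back on its rest and handed the job in at about 31 s.

**Weights:** The last picture of the tray showed both weights upright. At the end, weight_b matched its starting picture with no shift in either camera (0.989 side, 0.998 top). The placed weight matched only loosely (0.80), but at the position seen in that picture.

**Rod:** Right after release the hook matched its starting picture with no shift (0.987). In the final check the handle was within 1 pixel (about 2 mm) of where it lay.

**Weaker final matches:** The side-view checks of the hook and rest dropped to 0.80 and 0.75, still with no shift. I think the retracted gripper was partly blocking that view, but I had used all 12 pictures and could not look to confirm.

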